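# Lock the tap on the mini keg and tug-test it

### The arm

A 6-joint arm with a two-finger parallel gripper is mounted at the origin on a cart in front of the work surface, level with it; the furniture and walls round the work are solid. World frame = base frame: x ahead of the robot, y to its left, z up, the work surface at z = 0. Lengths are in m, angles in rad, forces in N, time in s.
With the tool pointing down it reaches from about 0.35 to 0.975 m from the base axis. Payload 4.9 kg.
Tool frame: the origin (TCP) lies at the very end of the fingers, on their centre line; the grasp point (between the pads) lies 19 mm behind it; z points along the fingers, x is the direction in which the jaws open and shut, and the axes are right-handed (so a half turn about z gives the same grasp; the last joint's range is limited). The gripper opens to 85 mm and grips with 20 to 120 N. Pads are 22 mm wide; open, the fingers measure 114 mm over their backs; the gripper's body (76 mm by 85 mm) begins 54 mm behind the grasp point. The pads swing forward as they close: fully open they stand 13 mm farther back than shut.
Start: joints at [1.152, 0.053, 1.613, -0, 1.476, -0.119], TCP at [0.185, 0.597, 0.231] pointing down, gripper open.
Joint ranges: [-3.01, 3.01], [-1.01, 2.22], [0.06, 2.58], [-1.02, 4.17], [0.09, 2.62], [-3.14, 3.14]. Speed limits (rad/s): [2.57, 2.57, 3.14, 3.14, 3.14, 3.14].

### API

Orientations are given as a unit quaternion [w, x, y, z].
In Python, from plant import * gives the robot as it stands.
- The arm moves only by the shell command python3 -m inch 'ROWS'. ROWS is text: rows parted by semicolons, each of 7 numbers parted by spaces: the shift along the tool's x, y, z in m, then the turn, a rotation vector about the tool's x, y, z in rad, then the closure, from 0 (fully open) to 1 (shut). A call has 1 to 10 rows; each row shifts and turns the commanded pose from where the row before left it, along the tool's axes as they then stand; what a row does not reach is not made up. A row lasts 1/12 s, in which the tool goes at most 41.7 mm and 7.16 degrees, less where a joint would pass 70% of its speed; a pose out of reach is approached as far as the arm can. A call with a gripper value outside its range is refused whole. The fingers move at their own pace and stop on an object; the grip force is fixed at half the most. Time passes only in rows, so rows that do not move let the fingers close. It gives the time, the measured TCP pose, the force and the opening at its end, in the units of the state.
- state(): the state, without advancing time (a new reading comes with each control period).
- grab_frame(name): name is "scene" or "top"; returns the picture (480x640x3 uint8, blue, green, red); there is no depth.
- camera_info(name): a dict with "vertical_fov" (degrees; the focal length in pixels is half the picture's height over the tangent of half this angle, whatever the lens; pixels are square), "cx", "cy" (the principal point, pixels), "origin" and "rotation" of the camera in the world. Camera axes: x right, y down, z forward; pixel columns grow to the right and rows downward; lengths in m; the calibration is good to about 2 mm. A picture is of the moment at which its call begins. camera_info takes no time and is no camera call.
- job_done(): hands the job in, once; it reports no verdict.
The state is a dict: "time": time; "joint_pos": joint angles; "joint_vel": joint speeds; "joint_efforts": joint torques, N m; "tool_pos": TCP position; "tool_rot": TCP orientation; "contact_force": force on the tool from outside, world axes, zero at the start; "ft_torque": the same for the moment, N m; "gripper_width": opening from 0.0 (shut) to 1.0 (fully open).
Only numpy, scipy, OpenCV 4.12 (cv2) and the standard library are available. Lean on these libraries where they do the work, as an engineer would, in place of code of your own. Each camera call takes 0.05 s, during which the arm holds its last target.

### The job

Before the keg is served, fit the loose tap on the keg's free post with its spout over the glass that waits there, and push it straight down, with no more than about 30 N, until it snaps in and is fully home. Then prove the lock: take up the slack and pull the tap straight up with a steady 12 N or so for a good second (over 17 N would ruin the lock). Let go and leave it locked on, upright, with the spout still over the glass; do not disturb the glass, the shaker or the jigger.

Things in the scene. Friction and masses are not known exactly. Their poses are not given: they have to be found in the camera images.
- tap: Loose keg tap, about 160 g, one rigid piece, standing on its open mouth. Black ribbed round coupling 36 mm across, 64 mm high, thin steel band near its top; a spout (towards the tap's -x) and a short black lever (leaning out to 60 mm from the axis, top 79 mm up) stick out on one side. Grip across the two plain sides, 25 to 45 mm above the mouth. Origin: centre of the mouth, z up the axis.
- spout (a point): The tap's spout opening, 75 mm from the tap's axis towards its -x, 16.5 mm above the mouth plane. The steel spout is 11 mm thick; it leaves the coupling at 50 mm height and bends down at its end.
- tap_bore (a point): Blind end of the bore in the tap, on its axis, 33 mm above the mouth. From below: a lead-in cone, 27 mm across at the mouth, narrowing in 10 mm to a lip 20 mm across and 2.5 mm high; then a wider groove; then a 20 mm bore up to here.
- keg: Full steel mini keg, does not shift, 150 mm across, flat top at 172 mm. Origin: centre of its underside, z up. On top: the free post 40 mm towards its -x; a black gas coupling with gauge and cartridge holder 40 mm towards its +x, to 244 mm height (holder to y = +75 mm, gauge to y = -37 mm); a relief valve with ring at (-2, 30) mm, top 204 mm.
- post_seat (a point): Where the tap's origin is when the tap is fully home on the free post: on the post's axis, 174 mm above the worktop, z up. A locked tap has 1 to 6.5 mm of free play upwards from here before the balls stop it (it differs from keg to keg). The post stands in a rubber bush and gives about 1 mm per 15 N along its axis, up or down; this point moves with it.
- post_top (a point): Tip of the free post, an upright steel pin 18 mm across with a tapered top, 33 mm above post_seat. Three sprung balls, centred 18 to 23.5 mm above post_seat, reach 13.7 mm from the axis. Pushing the tap over them takes about 9 to 15 N; they snap into its groove 5 to 11 mm before it is home. A pull of more than about 20 N drags a locked tap off again.
- glass: Plain tumbler, 78 mm across, 92 mm high, open end up, in front of the keg about 116 mm from the keg's centre towards the keg's -x. Origin: centre of its underside, z up.
- shaker: Steel cocktail shaker, 69 mm across, 179 mm high, standing behind the tap's place. Origin: centre of its underside.
- jigger: Double steel jigger (two cones tip to tip), 43 mm across, 73 mm high, on the worktop left of the keg. Origin: centre of its underside.

How it is judged:
On the way, in this order (a step that is already met when the one before it is completed fails the run):
1. the tap is snapped on and pushed fully home on the post (within 0.7 mm) (z of tap in the frame of post_seat below 0.0007 m and horizontal distance between tap and post_seat below 0.004 m and angle between tap's own z axis and vertical below 0.07 rad), for 0.1 s.
2. the locked tap is pulled up against the balls with 8 to 17 N for 1 s, which lifts the post 0.53 to 1.13 mm in its bush (z of tap in the frame of post_seat between 0.0007 and 0.008 m and z of post_seat in the frame of keg between 0.174533 and 0.175133 m and angle between tap's own z axis and vertical below 0.07 rad), for 1 s.
At the end, for the whole second after the job is handed in: The tap is released and at rest, locked on the free post (its origin less than 8 mm above the seat and within 4 mm of the post's axis, tilted less than 0.09 rad), its spout opening within 30 mm, seen from above, of the axis of the upright glass (z of tap in the frame of post_seat below 0.008 m and horizontal distance between tap and post_seat below 0.004 m and angle between tap's own z axis and vertical below 0.09 rad and horizontal distance between spout and glass below 0.03 m and angle between glass's own z axis and vertical below 0.1 rad and linear speed of tap below 0.02 m/s); the robot touches nothing.
It fails at once if the locked tap is pulled with more than 17 N (the post lifts more than 1.13 mm) (z of tap in the frame of post_seat below 0.008 m and z of post_seat in the frame of keg above 0.175133 m).
It fails at once if the tap is pushed down with more than 32 N (the post sinks more than 2.13 mm) (z of post_seat in the frame of keg below 0.171867 m).
It fails at once if the glass is shifted by more than 15 mm (distance of glass from where it was at the start of the episode above 0.015 m).
It fails at once if the shaker is shifted by more than 15 mm (distance of shaker from where it was at the start of the episode above 0.015 m).
It fails at once if the jigger is shifted by more than 15 mm (distance of jigger from where it was at the start of the episode above 0.015 m).
It also fails if it takes over 58 s, if anything falls off the work surface, if the arm or the gripper's body presses on something with over 40 N, if the wrist force passes 120 N, or if a joint passes its speed limit or range.

## Working session

There is one attempt and no reset: what is moved stays moved. The work goes in short steps, Python scripts to look and compute and a shell command to move; the robot and the scene stay as the last step left them, time stands still between calls to the robot, and variables do not carry over. Pictures are saved under pics/ and viewed, and the job is handed in when it is done.

```bash
ls; mkdir -p pics; python3 - <<'E'
from plant import *
import cv2
for n in("scene","top"):
    print(n,camera_info(n)); cv2.imwrite(f"pics/{n}0.png",grab_frame(n))
print(state())
E
```

```text
pics
scene {'vertical_fov': 43.884561119647124, 'cx': 323.15647718292837, 'cy': 230.60628052665862, 'origin': array([-0.25590088, -0.85287547,  0.80080452]), 'rotation': array([-0.47206064,  0.80762057, -0.29828999,  0.18955436])}
top {'vertical_fov': 53.97247980709384, 'cx': 325.87418697533246, 'cy': 242.75993618204046, 'origin': array([0.41677659, 0.01043784, 1.13806753]), 'rotation': array([ 0.05637443, -0.69885433,  0.71184288, -0.04128276])}
{'time': 0.1, 'joint_pos': array([ 1.15199468e+00,  5.33032213e-02,  1.61414377e+00, -3.17362473e-05,
        1.47599922e+00, -1.19002098e-01]), 'joint_vel': array([-0.00071706, -0.00164756, -0.003727  , -0.00140389,  0.00202431,
        0.0019692 ]), 'joint_efforts': array([ 1.66002678e-06, -3.94908178e+01, -3.71361601e+01, -1.57443424e-04,
        3.97659969e-03, -1.75434639e-05]), 'tool_pos': array([0.18436094, 0.59660531, 0.230186  ]), 'tool_rot': array([ 4.71410321e-04,  8.04774717e-01,  5.93579646e-01, -7.98081163e-04]), 'contact_force': array([-0.06393694,  0.00894771,  0.21653044]), 'ft_torque': array([0.01106208, 0.04949127, 0.07893181]), 'gripper_width': 1.0058959659062607}
```

View pics/scene0.png

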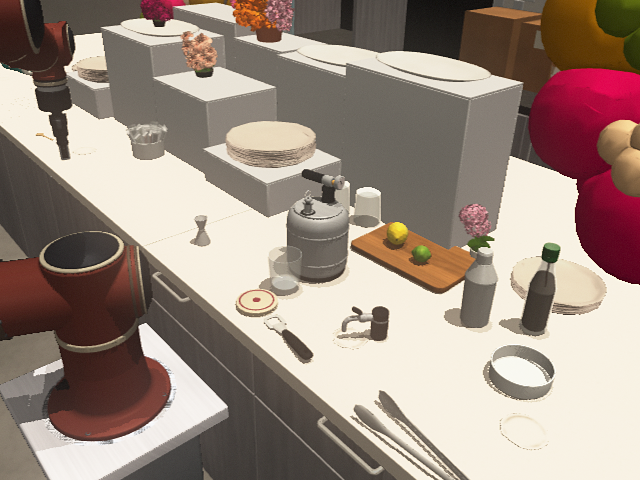

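View pics/top0.png

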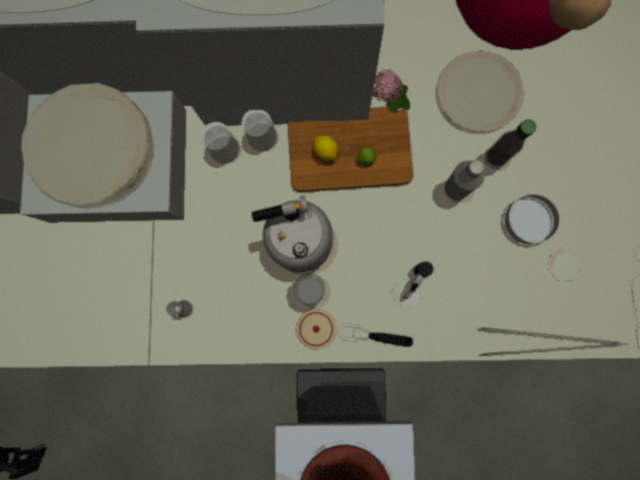

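The scene view shows the tap at about (378,322) and the keg at (318,240). In the top view the tap is at (423,268), the keg at (298,237), the glass at (310,291), the jigger at (180,309) and the shaker at (465,180). I'll zoom in on these.

```bash
cat > h.py <<'E'
import numpy as np
from scipy.spatial.transform import Rotation as R
from plant import *
def cam(n):
    c=camera_info(n); q=np.array(c['rotation']); M=R.from_quat(q[[1,2,3,0]]).as_matrix()
    f=240/np.tan(np.radians(c['vertical_fov']/2)); return c['cx'],c['cy'],f,np.array(c['origin']),M
def ray(n,u,v):
    cx,cy,f,o,M=cam(n); d=M@np.array([(u-cx)/f,(v-cy)/f,1]); return o,d/np.linalg.norm(d)
def onz(n,u,v,z):
    o,d=ray(n,u,v); return o+d*(z-o[2])/d[2]
def tri(u1,v1,u2,v2):
    o1,d1=ray("scene",u1,v1);o2,d2=ray("top",u2,v2)
    A=np.c_[d1,-d2]; s=np.linalg.lstsq(A,o2-o1,rcond=None)[0]
    p,q=o1+s[0]*d1,o2+s[1]*d2; return (p+q)/2,np.linalg.norm(p-q)
def proj(n,p):
    cx,cy,f,o,M=cam(n); q=M.T@(np.array(p)-o); return cx+f*q[0]/q[2],cy+f*q[1]/q[2]
E
python3 - <<'E'
from h import *
import cv2
t=cv2.imread("pics/top0.png");s=cv2.imread("pics/scene0.png")
def crop(im,x,y,w,h,k,n): cv2.imwrite(n,cv2.resize(im[y:y+h,x:x+w],None,fx=k,fy=k,interpolation=cv2.INTER_CUBIC))
crop(t,245,190,100,130,5,"pics/t_keg.png"); 
crop(t,380,240,80,80,7,"pics/t_tap.png")
crop(s,250,160,130,140,5,"pics/s_keg.png" ) if 0 else crop(s,255,160,125,140,4,"pics/s_keg.png")
crop(s,325,290,80,70,8,"pics/s_tap.png")
print("tap top",onz("top",423,268,.064),"keg",onz("top",298,237,.172),"glass",onz("top",310,291,.092),"jig",onz("top",180,309,.07),"shaker", onz("top",470,172,.179))
E
```

```text
tap top [ 0.5040681  -0.18772685  0.064     ] keg [0.56459979 0.08764572 0.172     ] glass [0.45551874 0.06851352 0.092     ] jig [0.42103157 0.36432478 0.07      ] shaker [ 0.69324414 -0.27304577  0.179     ]
```

View pics/t_keg.png

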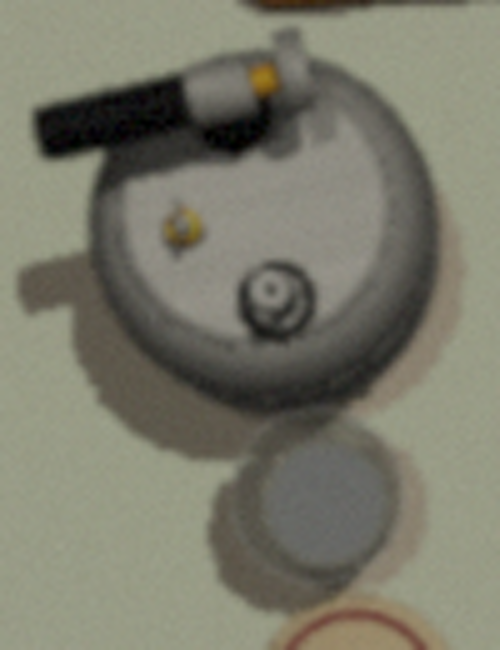

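View pics/t_tap.png

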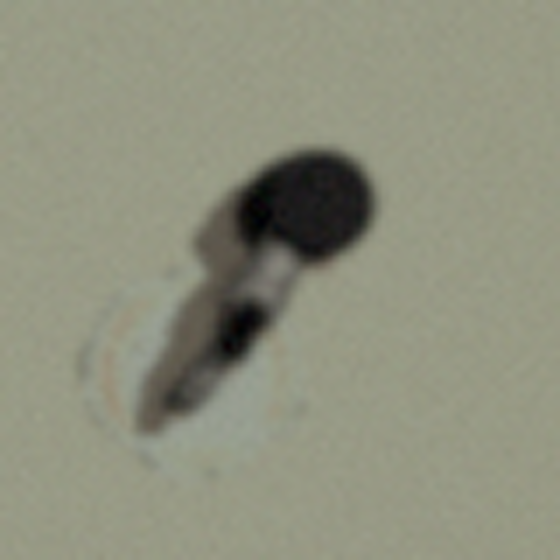

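View pics/s_keg.png

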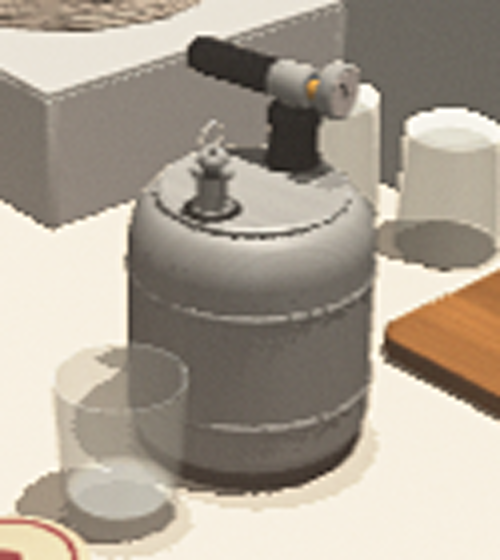

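View pics/s_tap.png

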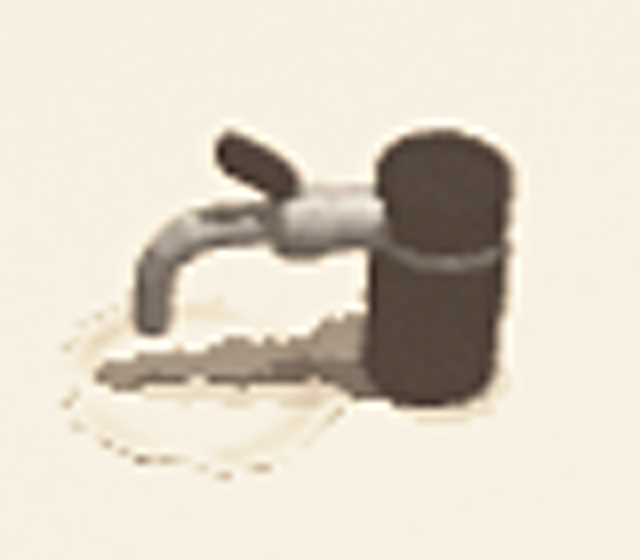

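```bash
python3 - <<'E'
from h import *
import cv2
np.set_printoptions(precision=4,suppress=True)
t=cv2.imread("pics/top0.png").astype(int);s=cv2.imread("pics/scene0.png").astype(int)
for n,im,(x,y,w,h),th in(("top",t,(405,250,35,40),50),("scene",s,(366,300,30,48),95)):
    g=im.max(2)[y:y+h,x:x+w]<th
    nb,l,st,c=cv2.connectedComponentsWithStats(g.astype(np.uint8))
    i=1+np.argmax(st[1:,4]); ys,xs=np.where(l==i); print(n,st[i]+[x,y,0,0,0],c[i]+[x,y])
    for r in range(ys.min(),ys.max()+1,3): q=xs[ys==r]; print(r+y,q.min()+x,q.max()+x,end=' | ')
    print()
# tap
print("tap topcentre scene",onz("scene",325+445/8,290+160/8,.064),"top",onz("top",425.6,269,.064))
print("tri", tri(325+445/8,290+160/8,425.6,269))
print("spout tri",tri(344,331,405,298.3),onz("top",405,298.3,.0165),onz("scene",344,331.,.0165))
# post
print("post tri",tri(255+213/4,160+147/4,245+269/5,190+289/5), onz("top",245+269/5,190+289/5,.207),onz("scene",255+213/4,160+147/4,.207))
print("post base ring",onz("top",245+277/5,190+300/5,.174),onz("scene",255+212/4,160+210/4,.174))
# keg outline
for k in(0,): print("keg top",onz("scene",255+252/4,160+190/4,.172))
print("glass rim scene",onz("scene",255+121/4,160+378/4,.092),"top outer rim",onz("top",245+318/5,190+490/5,.092),"base top",onz("top",245+325/5,190+507/5,0.008),"base scene",onz("scene",255+121/4,160+500/4,.005))
print("shaker top scene",onz("scene",484,254,.179),"top",onz("top",477,169,.179))
E
```

```text
top [414 262  18  15 194] [422.933  269.1031]
262 426 426 | 265 417 430 | 268 415 431 | 271 414 431 | 274 415 428 | 
scene [370 321  18  20 262] [378.2748 330.7519]
321 372 372 | 324 371 387 | 327 371 386 | 330 371 386 | 333 371 386 | 336 371 385 | 339 374 382 | 
tap topcentre scene [ 0.5093 -0.1917  0.064 ] top [ 0.5017 -0.1935  0.064 ]
tri (array([ 0.503 , -0.1943,  0.0681]), np.float64(0.004476705546851871))
spout tri (array([ 0.4397, -0.1527,  0.0203]), np.float64(0.006712219178316128)) [ 0.4372 -0.1511  0.0165] [ 0.446  -0.1512  0.0165]
post tri (array([0.5384, 0.0817, 0.2124]), np.float64(0.004273037450640648)) [0.5374 0.0834 0.207 ] [0.5475 0.089  0.207 ]
post base ring [0.5371 0.0828 0.174 ] [0.5377 0.0777 0.174 ]
keg top [0.5752 0.0857 0.172 ]
glass rim scene [0.4649 0.0706 0.092 ] top outer rim [0.4622 0.0715 0.092 ] base top [0.4577 0.0732 0.008 ] base scene [0.4672 0.0743 0.005 ]
shaker top scene [ 0.6928 -0.2969  0.179 ] top [ 0.6993 -0.2879  0.179 ]
```

Tap is near (0.504,-0.193) with its spout at yaw 147°. That gives a 77 mm axis-to-spout distance, which agrees with the 75 mm given. The post is near (0.538,0.082) and the glass near (0.462,0.072). The two cameras disagree by up to 8 mm in x, so I'll bring the gripper over the tap and use it as a reference.

```bash
python3 -m inch '-.0275 .0224 -.003 0 0 0 0;-.0275 .0224 -.003 0 0 0 0;-.0275 .0224 -.003 0 0 0 0;-.0275 .0224 -.003 0 0 0 0;-.0275 .0224 -.003 0 0 0 0;-.0275 .0224 -.003 0 0 0 0;-.0275 .0224 -.003 0 0 0 0;-.0275 .0224 -.003 0 0 0 0;-.0275 .0224 -.003 0 0 0 0;-.0275 .0224 -.003 0 0 0 0'
python3 -m inch '-.0275 .0224 0 0 0 0 0;-.0275 .0224 0 0 0 0 0;-.0275 .0224 0 0 0 0 0;-.0275 .0224 0 0 0 0 0;-.0275 .0224 0 0 0 0 0;-.0275 .0224 0 0 0 0 0;-.0275 .0224 0 0 0 0 0;-.0275 .0224 0 0 0 0 0;-.0275 .0224 0 0 0 0 0;-.0275 .0224 0 0 0 0 0'
python3 -m inch '-.0275 .0224 .02 0 0 0 0;-.0275 .0224 .02 0 0 0 0;-.0275 .0224 .02 0 0 0 0;-.0275 .0224 .02 0 0 0 0;0 0 .02 0 0 0.09 0;0 0 .02 0 0 .09 0;0 0 0 0 0 .09 0;0 0 0 0 0 0 0;0 0 0 0 0 0 0'
```

```text
time: 0.93
tool_pos: [0.3173, 0.2666, 0.261]
tool_rot: [0.0, 0.805, 0.594, -0.0]
contact_force: [0.9, 0.8, 0.2]
gripper_width: 1.001
time: 1.77
tool_pos: [0.4502, -0.0625, 0.2609]
tool_rot: [-0.0, 0.805, 0.593, -0.0]
contact_force: [-0.0, 0.3, 0.0]
gripper_width: 1.003
time: 2.52
tool_pos: [0.5031, -0.1922, 0.141]
tool_rot: [-0.0, 0.877, 0.481, -0.0]
contact_force: [1.0, 0.2, -0.0]
gripper_width: 1.001
```

```bash
cat > look.py <<'E'
import sys,cv2
from h import *
def look(tag,tc,sc):
    for n,c in(("top",tc),("scene",sc)):
        if c is None: continue
        im=grab_frame(n); cv2.imwrite(f"pics/{tag}_{n}_full.png",im); x,y,w,h,k=c
        cv2.imwrite(f"pics/{tag}_{n}.png",cv2.resize(im[y:y+h,x:x+w],None,fx=k,fy=k,interpolation=cv2.INTER_CUBIC))
E
python3 - <<'E'
from look import *
look("b",(360,220,120,100,5),(300,220,130,140,4))
np.set_printoptions(precision=4,suppress=True)
s=state(); print(s['tool_pos'],[proj(n,s['tool_pos']) for n in("top","scene")])
M=R.from_quat(np.array(s['tool_rot'])[[1,2,3,0]]).as_matrix()
for sg in(1,-1):
  p=s['tool_pos']+M[:,0]*.0425*sg+M[:,2]*-.013; print(p,[proj(n,p) for n in("top","scene")])
E
```

```text
[ 0.5038 -0.1923  0.1422] [(np.float64(431.93661036219873), np.float64(264.96072417094473)), (np.float64(381.7064708051387), np.float64(279.5219839314029))]
[ 0.5266 -0.1565  0.1552] [(np.float64(415.44031509521335), np.float64(253.82703454382857)), (np.float64(377.2164451909712), np.float64(262.8275128803549))]
[ 0.4809 -0.2282  0.1552] [(np.float64(451.06563570653714), np.float64(275.06041996180693)), (np.float64(387.4312950780409), np.float64(286.0268029258987))]
```

View pics/b_top.png

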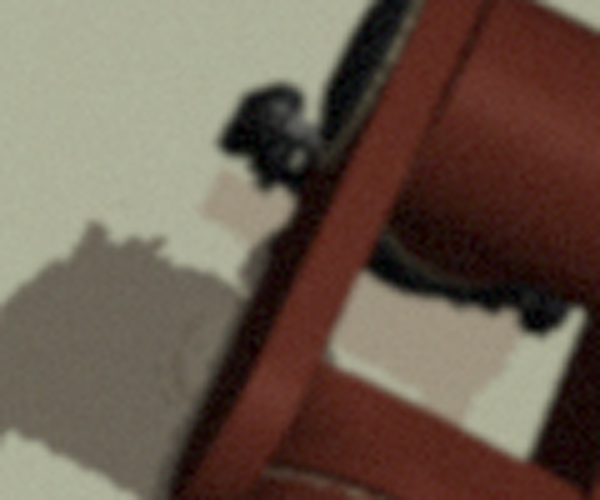

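View pics/b_scene.png

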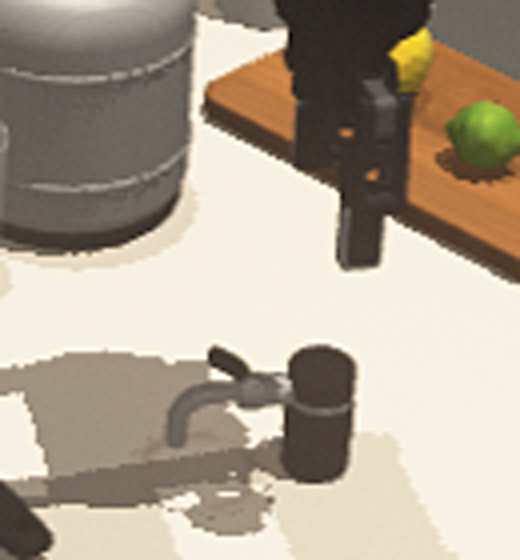

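```bash
python3 - <<'E'
from look import *
import cv2
np.set_printoptions(precision=4,suppress=True)
for p in([.5038,-.1923,.064],[.5038,-.1923,.0],[.5138,-.1923,.0],[.5038,-.1823,0]): print(p,proj("scene",p),proj("top",p))
im=cv2.imread("pics/b_scene_full.png").astype(int); g=im.max(2)<100
for r in range(300,345,2):
    q=np.where(g[r,368:395])[0]; print(r,q.min()+368 if len(q) else 0,q.max()+368 if len(q) else 0,len(q),end=" | ")
E
```

```text
[0.5038, -0.1923, 0.064] (np.float64(378.97254150023724), np.float64(311.15411554152286)) (np.float64(425.02431974332643), np.float64(268.0799838264954))
[0.5038, -0.1923, 0.0] (np.float64(376.8648737330338), np.float64(335.6387101849426)) (np.float64(420.08714284819405), np.float64(270.3223886273356))
[0.5138, -0.1923, 0.0] (np.float64(380.14112431079207), np.float64(333.7285839586547)) (np.float64(419.90286822329074), np.float64(266.18138371978597))
[0.5038, -0.1823, 0] (np.float64(373.48629182732094), np.float64(333.3331965104601)) (np.float64(415.9200645768361), np.float64(270.39972514536294))
300 0 0 0 | 302 0 0 0 | 304 0 0 0 | 306 0 0 0 | 308 374 385 12 | 310 372 387 16 | 312 372 387 16 | 314 372 387 16 | 316 373 387 15 | 318 373 387 15 | 320 368 387 15 | 322 371 387 5 | 324 371 387 17 | 326 371 387 17 | 328 371 387 17 | 330 370 386 17 | 332 370 386 17 | 334 370 386 17 | 336 371 385 15 | 338 372 384 13 | 340 376 380 5 | 342 0 0 0 | 344 0 0 0 |
```

The scene view shows the tap's axis at column 379 to 380, and the gripper's axis projects to about 379. The front fingertip is within 2 px of its prediction, so it's lined up. I'll descend to TCP z ≈ 0.015.

```bash
python3 -m inch '0 0 .03 0 0 0 0;0 0 .03 0 0 0 0;0 0 .025 0 0 0 0;0 0 .02 0 0 0 0;0 0 .015 0 0 0 0;0 0 .006 0 0 0 0;0 0 0 0 0 0 0;0 0 0 0 0 0 0'
python3 - <<'E'
from look import *
look("c",None,(300,220,130,140,4)); print(state()['tool_pos'])
E
```

```text
time: 3.28
tool_pos: [0.504, -0.1925, 0.0164]
tool_rot: [0.001, 0.877, 0.48, 0.0]
contact_force: [0.8, -0.4, 0.0]
gripper_width: 1.001
[ 0.50447647 -0.19277893  0.01697855]
```

View pics/c_scene.png

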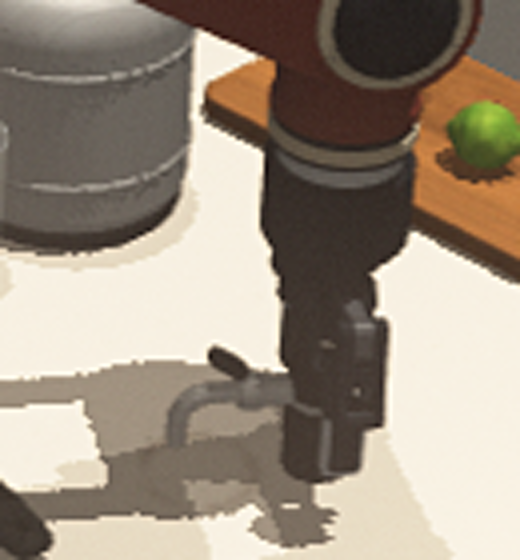

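The fingers straddle the coupling and the lever is clear. Closing, then a small lift.

```bash
python3 -m inch '0 0 0 0 0 0 1;0 0 0 0 0 0 1;0 0 0 0 0 0 1;0 0 0 0 0 0 1;0 0 0 0 0 0 1;0 0 0 0 0 0 1;0 0 0 0 0 0 1;0 0 0 0 0 0 1;0 0 0 0 0 0 1;0 0 0 0 0 0 1'
python3 -m inch '0 0 -.01 0 0 0 1;0 0 -.02 0 0 0 1;0 0 -.04 0 0 0 1;0 0 -.04 0 0 0 1;0 0 -.04 0 0 0 1;0 0 -.04 0 0 0 1;0 0 -.03 0 0 0 1;0 0 0 0 0 0 1;0 0 0 0 0 0 1'
python3 - <<'E'
from look import *
look("d",(360,190,140,120,5),(300,150,130,140,4)); s=state();print(s['tool_pos'],s['tool_rot'],s['contact_force'],s['gripper_width'])
E
```

```text
time: 4.17
tool_pos: [0.504, -0.1928, 0.0161]
tool_rot: [0.001, 0.877, 0.48, 0.0]
contact_force: [0.0, -1.1, 5.9]
gripper_width: 0.41
time: 4.92
tool_pos: [0.5037, -0.1922, 0.2372]
tool_rot: [0.001, 0.877, 0.48, 0.001]
contact_force: [-0.5, -0.5, -2.5]
gripper_width: 0.406
[ 0.50200808 -0.19141245  0.23290043] [-0.00188793  0.87732646  0.47988906 -0.00110256] [-0.77394275 -0.54923118 -3.45659136] 0.4052158668001489
```

View pics/d_scene.png

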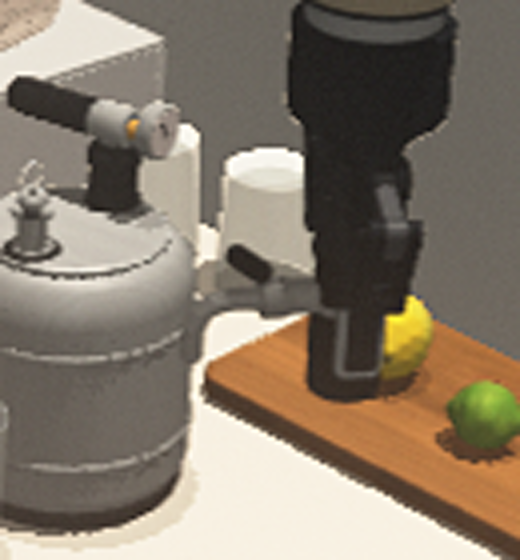

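View pics/d_top.png

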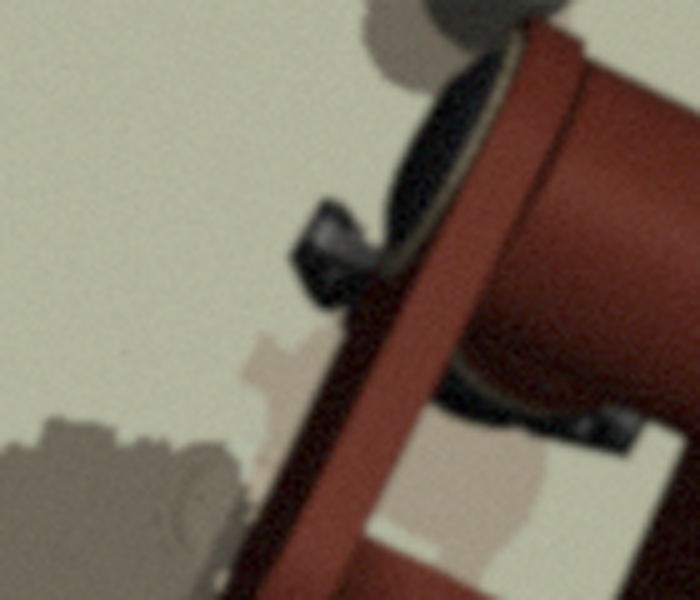

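The tap is held level and clear: the scene view shows the coupling in the fingers at about (387,235), with the spout to its left. Opening is 0.405, or about 34.5 mm. Now I'll carry it above the post and turn it so the spout faces the glass.

```bash
python3 -m inch '0 0 -.015 0 0 0 1;0 0 -.015 0 0 0 1;.0313 -.0149 0 0 0 0 1;.0313 -.0149 0 0 0 0 1;.0313 -.0149 0 0 0 0 1;.0313 -.0149 0 0 0 0 1;.0313 -.0149 0 0 0 0 1;.0313 -.0149 0 0 0 0 1;.0313 -.0149 0 0 0 0 1;.0313 -.0149 0 0 0 0 1'
python3 -m inch '0 0 0 0 0 -.115 1;0 0 0 0 0 -.115 1;0 0 0 0 0 -.115 1;0 0 0 0 0 -.115 1;0 0 0 0 0 -.115 1;0 0 0 0 0 -.11 1;0 0 0 0 0 0 1;0 0 0 0 0 0 1;0 0 0 0 0 0 1'
python3 - <<'E'
from look import *
look("e",(240,150,130,120,5),(255,100,130,140,4))
for i in range(3):
    s=state();print(s['tool_pos'],s['tool_rot'],s['contact_force'],s['time'])
    grab_frame("top")
E
```

```text
time: 5.85
tool_pos: [0.5363, 0.0847, 0.2616]
tool_rot: [-0.001, 0.877, 0.48, -0.003]
contact_force: [0.5, -0.4, -2.4]
gripper_width: 0.408
time: 6.6
tool_pos: [0.5372, 0.0829, 0.2634]
tool_rot: [-0.001, 0.666, 0.746, -0.001]
contact_force: [-0.2, 0.2, -1.5]
gripper_width: 0.409
[0.53761791 0.08286428 0.26435475] [-6.00006639e-04  6.65781921e-01  7.46145922e-01 -5.80430120e-04] [ 0.33319627  0.50100023 -1.20387585] 6.7
[0.53774969 0.08290061 0.26472315] [-3.89672170e-04  6.65661352e-01  7.46253773e-01 -3.43646046e-04] [ 0.19199444  0.29611587 -1.50882779] 6.75
[0.53788314 0.08291125 0.26501901] [-1.92212983e-04  6.65560345e-01  7.46344000e-01 -1.54751329e-04] [ 0.84025206 -0.06592979 -2.3594623 ] 6.8
```

View pics/e_scene.png

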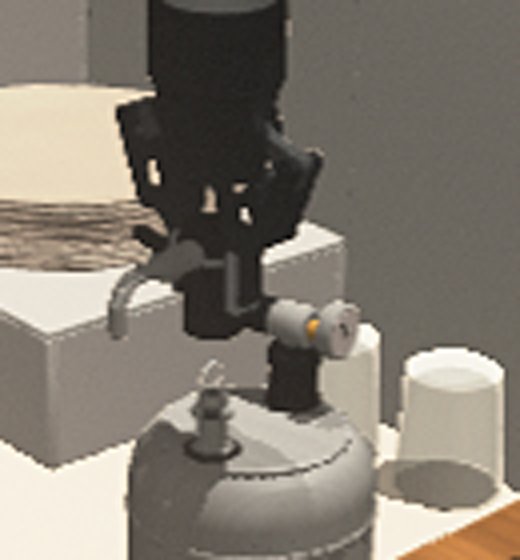

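View pics/e_top_full.png

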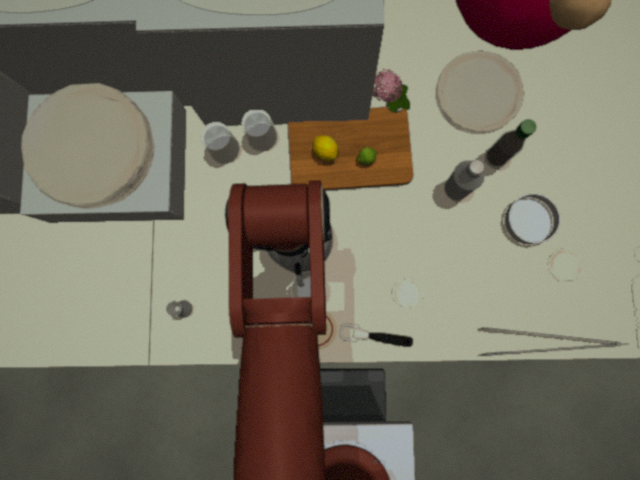

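```bash
python3 - <<'E'
from look import *
im=cv2.imread("pics/e_scene_full.png"); x,y,w,h,k=285,150,60,70,8
o=cv2.convertScaleAbs(im[y:y+h,x:x+w],alpha=1.8,beta=20)
cv2.imwrite("pics/e2.png",cv2.resize(o,None,fx=k,fy=k,interpolation=cv2.INTER_CUBIC))
for p in([.538,.083,.207],[.538,.083,.174],[.538,.083,.249],[.538,.083,.249+.064],[.548,.083,.207],[.538,.093,.207]): u=proj("scene",p); print(p,u,(u[0]-x)*k,(u[1]-y)*k)
E
```

```text
[0.538, 0.083, 0.207] (np.float64(306.7803089515696), np.float64(198.7637630731411)) 174.24247161255698 390.11010458512874
[0.538, 0.083, 0.174] (np.float64(306.6190685426596), np.float64(211.63434542213162)) 172.95254834127672 493.07476337705293
[0.538, 0.083, 0.249] (np.float64(306.99106282350283), np.float64(181.9409015930618)) 175.92850258802264 255.52721274449436
[0.538, 0.083, 0.313] (np.float64(307.3247509959408), np.float64(155.3051399296004)) 178.59800796752643 42.44111943680309
[0.548, 0.083, 0.207] (np.float64(310.1206178954865), np.float64(197.5806605159284)) 200.9649431638918 380.6452841274272
[0.538, 0.093, 0.207] (np.float64(303.979225137855), np.float64(197.27524687179408)) 151.83380110283997 378.20197497435265
```

View pics/e2.png

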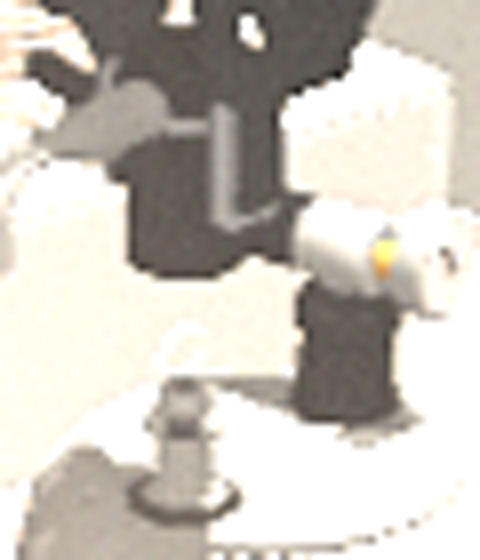

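In the 8x crop the post's axis is at column 185 and its tip at row 378. The coupling's axis is at about column 191 and its mouth at row 252. So the tap is about 1 to 2 mm off, inside the 4.5 mm lead-in. I'll nudge it -1.5 mm in x, lower to just above the tip and look again.

```bash
python3 -m inch '0 -.0015 .01 0 0 0 1;0 0 .01 0 0 0 1;0 0 .01 0 0 0 1;0 0 .003 0 0 0 1;0 0 0 0 0 0 1;0 0 0 0 0 0 1;0 0 0 0 0 0 1;0 0 0 0 0 0 1'
python3 - <<'E'
from look import *
look("f",None,(285,150,60,70,8)); im=cv2.imread("pics/f_scene.png"); cv2.imwrite("pics/f2.png",cv2.convertScaleAbs(im,alpha=1.8,beta=20))
s=state();print(s['tool_pos'],s['tool_rot'],s['contact_force'],s['ft_torque'])
E
```

```text
time: 7.52
tool_pos: [0.5369, 0.0827, 0.233]
tool_rot: [0.0, 0.665, 0.747, 0.0]
contact_force: [0.2, 0.4, -1.0]
gripper_width: 0.406
[0.5368773  0.082762   0.23301572] [4.40225371e-04 6.65236054e-01 7.46632864e-01 4.05494741e-04] [ 0.36527414 -0.40404055 -1.73898151] [ 0.00114589 -0.00550129 -0.04066764]
```

View pics/f2.png

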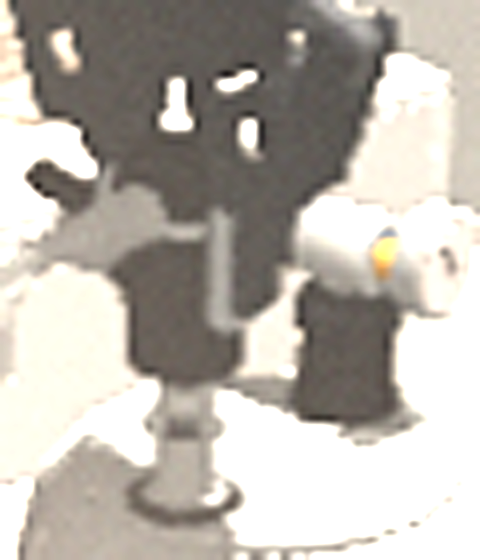

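The coupling spans columns 128 to 246, centre 187, against 185 for the post, so it's aligned. Lowering onto the post in small steps while watching the force.

```bash
python3 -m inch '0 0 .004 0 0 0 1;0 0 .004 0 0 0 1;0 0 .004 0 0 0 1;0 0 .002 0 0 0 1;0 0 0 0 0 0 1;0 0 0 0 0 0 1'
python3 -m inch '0 0 .003 0 0 0 1;0 0 .003 0 0 0 1;0 0 .002 0 0 0 1;0 0 0 0 0 0 1;0 0 0 0 0 0 1'
python3 -m inch '0 0 .002 0 0 0 1;0 0 .002 0 0 0 1;0 0 0 0 0 0 1;0 0 0 0 0 0 1'
```

```text
time: 8.07
tool_pos: [0.5363, 0.0827, 0.2179]
tool_rot: [-0.0, 0.665, 0.747, -0.0]
contact_force: [0.3, 0.1, -0.8]
gripper_width: 0.405
time: 8.48
tool_pos: [0.5374, 0.0831, 0.211]
tool_rot: [0.001, 0.665, 0.747, 0.001]
contact_force: [3.9, 2.2, 0.6]
gripper_width: 0.405
time: 8.82
tool_pos: [0.5377, 0.083, 0.2079]
tool_rot: [0.001, 0.665, 0.747, 0.001]
contact_force: [2.8, 3.2, 6.6]
gripper_width: 0.405
```

Small lateral force (+x, +y, about 3 N). I'll ease that way and carry on in 1 mm steps.

```bash
python3 -m inch '.0006 .0006 0 0 0 0 1;0 0 .001 0 0 0 1;0 0 .001 0 0 0 1;0 0 0 0 0 0 1;0 0 0 0 0 0 1'
python3 -m inch '0 0 .001 0 0 0 1;0 0 .001 0 0 0 1;0 0 0 0 0 0 1;0 0 0 0 0 0 1'
```

```text
time: 9.23
tool_pos: [0.5381, 0.0834, 0.2066]
tool_rot: [0.001, 0.665, 0.747, 0.001]
contact_force: [0.9, 1.1, 8.7]
gripper_width: 0.41
time: 9.57
tool_pos: [0.5383, 0.0835, 0.2051]
tool_rot: [0.001, 0.665, 0.747, 0.001]
contact_force: [1.1, 3.3, 10.1]
gripper_width: 0.408
```

```bash
python3 -m inch '.0004 0 .001 0 0 0 1;0 0 .001 0 0 0 1;0 0 0 0 0 0 1;0 0 0 0 0 0 1'
python3 -m inch '0 0 .001 0 0 0 1;0 0 .001 0 0 0 1;0 0 0 0 0 0 1;0 0 0 0 0 0 1'
python3 -m inch '0 0 .001 0 0 0 1;0 0 .001 0 0 0 1;0 0 0 0 0 0 1;0 0 0 0 0 0 1'
```

```text
time: 9.9
tool_pos: [0.5382, 0.0837, 0.203]
tool_rot: [0.002, 0.665, 0.747, 0.001]
contact_force: [2.3, 2.1, 9.7]
gripper_width: 0.406
time: 10.23
tool_pos: [0.537, 0.0836, 0.1969]
tool_rot: [0.0, 0.665, 0.747, -0.0]
contact_force: [6.2, 2.1, -1.6]
gripper_width: 0.406
time: 10.57
tool_pos: [0.5371, 0.0836, 0.1957]
tool_rot: [0.0, 0.665, 0.747, -0.0]
contact_force: [4.3, 0.4, -0.2]
gripper_width: 0.409
```

Snapped in: the force dropped from 10 N to about -1.6 N and the tap fell 6 mm. Now pushing it home, easing +x.

```bash
python3 -m inch '0 .0008 .001 0 0 0 1;0 0 .001 0 0 0 1;0 0 0 0 0 0 1;0 0 0 0 0 0 1'
python3 -m inch '0 0 .001 0 0 0 1;0 0 .001 0 0 0 1;0 0 0 0 0 0 1;0 0 0 0 0 0 1'
python3 -m inch '0 0 .001 0 0 0 1;0 0 0 0 0 0 1;0 0 0 0 0 0 1'
```

```text
time: 10.9
tool_pos: [0.5372, 0.0837, 0.1934]
tool_rot: [-0.001, 0.665, 0.747, -0.001]
contact_force: [1.6, 1.2, -1.9]
gripper_width: 0.411
time: 11.23
tool_pos: [0.5373, 0.0838, 0.1918]
tool_rot: [-0.0, 0.665, 0.747, -0.001]
contact_force: [1.2, 0.4, -1.5]
gripper_width: 0.408
time: 11.48
tool_pos: [0.5374, 0.0839, 0.1909]
tool_rot: [-0.0, 0.665, 0.747, -0.0]
contact_force: [0.2, 0.4, -2.3]
gripper_width: 0.409
```

```bash
python3 -m inch '0 0 .001 0 0 0 1;0 0 0 0 0 0 1;0 0 0 0 0 0 1'
python3 -m inch '0 0 .001 0 0 0 1;0 0 0 0 0 0 1;0 0 0 0 0 0 1'
python3 -m inch '0 0 .001 0 0 0 1;0 0 0 0 0 0 1;0 0 0 0 0 0 1'
```

```text
time: 11.73
tool_pos: [0.5376, 0.0839, 0.1904]
tool_rot: [-0.0, 0.665, 0.747, -0.0]
contact_force: [-1.9, -0.4, 0.0]
gripper_width: 0.405
time: 11.98
tool_pos: [0.5377, 0.0839, 0.1901]
tool_rot: [0.0, 0.665, 0.747, -0.0]
contact_force: [-3.3, -0.6, 5.5]
gripper_width: 0.408
time: 12.23
tool_pos: [0.5378, 0.0839, 0.1898]
tool_rot: [0.0, 0.665, 0.747, 0.0]
contact_force: [-5.6, 0.1, 9.0]
gripper_width: 0.406
```

```bash
python3 -m inch '0 -.0006 .001 0 0 0 1;0 0 0 0 0 0 1;0 0 0 0 0 0 1'
python3 -m inch '0 -.0003 .001 0 0 0 1;0 0 0 0 0 0 1;0 0 0 0 0 0 1'
```

```text
time: 12.48
tool_pos: [0.5378, 0.0839, 0.1897]
tool_rot: [0.001, 0.665, 0.747, 0.001]
contact_force: [-4.6, -0.0, 10.9]
gripper_width: 0.409
time: 12.73
tool_pos: [0.5379, 0.0839, 0.1895]
tool_rot: [0.001, 0.665, 0.747, 0.001]
contact_force: [-5.6, -0.2, 13.3]
gripper_width: 0.408
```

```bash
python3 -m inch '0 -.0005 .001 0 0 0 1;0 0 0 0 0 0 1;0 0 0 0 0 0 1'
python3 -m inch '0 -.0003 .001 0 0 0 1;0 0 0 0 0 0 1;0 0 0 0 0 0 1'
```

```text
time: 12.98
tool_pos: [0.5379, 0.0839, 0.1894]
tool_rot: [0.002, 0.665, 0.747, 0.002]
contact_force: [-6.0, 0.1, 15.5]
gripper_width: 0.406
time: 13.23
tool_pos: [0.5379, 0.0839, 0.1892]
tool_rot: [0.002, 0.665, 0.747, 0.002]
contact_force: [-6.9, -0.1, 17.0]
gripper_width: 0.406
```

Home: contact came at TCP z = 0.1903, as predicted from the grip height. From there to 17 N the tool sank 1.2 mm, which matches the post's 15 N/mm bush. One more small push and hold, then I'll back off.

```bash
python3 -m inch '0 0 .001 0 0 0 1;0 0 0 0 0 0 1;0 0 0 0 0 0 1;0 0 0 0 0 0 1'
python3 -m inch '0 .001 -.003 0 0 0 1;0 .0007 -.003 0 0 0 1;0 0 -.001 0 0 0 1;0 0 0 0 0 0 1;0 0 0 0 0 0 1'
```

```text
time: 13.57
tool_pos: [0.538, 0.0839, 0.189]
tool_rot: [0.002, 0.665, 0.747, 0.002]
contact_force: [-8.6, -0.9, 20.2]
gripper_width: 0.403
time: 13.98
tool_pos: [0.5382, 0.0839, 0.1903]
tool_rot: [0.0, 0.665, 0.747, 0.0]
contact_force: [1.2, 0.5, 2.5]
gripper_width: 0.405
```

```bash
python3 -m inch '0 0 -.001 0 0 0 1;0 0 0 0 0 0 1;0 0 0 0 0 0 1'
```

```text
time: 14.23
tool_pos: [0.5374, 0.0839, 0.1905]
tool_rot: [-0.0, 0.665, 0.747, -0.0]
contact_force: [0.3, 0.3, -1.3]
gripper_width: 0.408
```

```bash
python3 -m inch '0 0 -.001 0 0 0 1;0 0 0 0 0 0 1;0 0 0 0 0 0 1'
python3 -m inch '0 0 -.001 0 0 0 1;0 0 0 0 0 0 1;0 0 0 0 0 0 1'
python3 -m inch '0 0 -.001 0 0 0 1;0 0 0 0 0 0 1;0 0 0 0 0 0 1'
```

```text
time: 14.48
tool_pos: [0.5374, 0.0839, 0.1918]
tool_rot: [-0.0, 0.665, 0.747, -0.0]
contact_force: [-0.3, -0.4, -0.9]
gripper_width: 0.409
time: 14.73
tool_pos: [0.5377, 0.0839, 0.1933]
tool_rot: [-0.0, 0.665, 0.747, -0.0]
contact_force: [0.6, 0.5, -1.3]
gripper_width: 0.41
time: 14.98
tool_pos: [0.5378, 0.0839, 0.1944]
tool_rot: [0.0, 0.665, 0.747, 0.0]
contact_force: [0.6, -0.1, -1.0]
gripper_width: 0.409
```

```bash
python3 -m inch '0 0 -.0007 0 0 0 1;0 0 0 0 0 0 1;0 0 0 0 0 0 1'
python3 -m inch '0 0 -.0007 0 0 0 1;0 0 0 0 0 0 1;0 0 0 0 0 0 1'
```

```text
time: 15.23
tool_pos: [0.5378, 0.0839, 0.1951]
tool_rot: [0.0, 0.665, 0.747, 0.0]
contact_force: [-0.6, 0.5, -1.2]
gripper_width: 0.405
time: 15.48
tool_pos: [0.5378, 0.0839, 0.1958]
tool_rot: [0.0, 0.665, 0.747, 0.0]
contact_force: [0.4, -0.2, -0.8]
gripper_width: 0.408
```

```bash
python3 -m inch '0 0 -.0005 0 0 0 1;0 0 0 0 0 0 1;0 0 0 0 0 0 1'
python3 -m inch '0 0 -.0005 0 0 0 1;0 0 0 0 0 0 1;0 0 0 0 0 0 1'
```

```text
time: 15.73
tool_pos: [0.5378, 0.0839, 0.1962]
tool_rot: [0.0, 0.665, 0.747, 0.0]
contact_force: [0.3, -0.4, -1.2]
gripper_width: 0.41
time: 15.98
tool_pos: [0.5377, 0.0839, 0.1966]
tool_rot: [-0.0, 0.665, 0.747, -0.0]
contact_force: [0.1, 1.0, -1.9]
gripper_width: 0.405
```

```bash
python3 -m inch '0 0 -.0005 0 0 0 1;0 0 0 0 0 0 1;0 0 0 0 0 0 1'
python3 -m inch '0 0 -.0005 0 0 0 1;0 0 0 0 0 0 1;0 0 0 0 0 0 1'
```

```text
time: 16.23
tool_pos: [0.5376, 0.0839, 0.1969]
tool_rot: [-0.0, 0.665, 0.747, -0.0]
contact_force: [0.0, -0.3, -3.9]
gripper_width: 0.411
time: 16.48
tool_pos: [0.5376, 0.0839, 0.1972]
tool_rot: [-0.0, 0.665, 0.747, -0.0]
contact_force: [1.3, 0.1, -6.3]
gripper_width: 0.405
```

The balls have caught and the force is building at about 2.5 N per 0.5 mm. Target reading is about -13.5 N, which is 12 N of pull plus the tap's weight.

```bash
python3 -m inch '0 0 -.0005 0 0 0 1;0 0 0 0 0 0 1;0 0 0 0 0 0 1'
python3 -m inch '0 0 -.0005 0 0 0 1;0 0 0 0 0 0 1;0 0 0 0 0 0 1'
```

```text
time: 16.73
tool_pos: [0.5375, 0.0838, 0.1975]
tool_rot: [-0.0, 0.665, 0.747, -0.0]
contact_force: [2.3, -0.4, -8.0]
gripper_width: 0.407
time: 16.98
tool_pos: [0.5374, 0.0838, 0.1978]
tool_rot: [-0.0, 0.665, 0.747, -0.0]
contact_force: [2.1, -0.1, -10.8]
gripper_width: 0.412
```

```bash
python3 -m inch '0 0 -.0004 0 0 0 1;0 0 0 0 0 0 1;0 0 0 0 0 0 1'
```

```text
time: 17.23
tool_pos: [0.5373, 0.0838, 0.1982]
tool_rot: [-0.0, 0.665, 0.747, -0.001]
contact_force: [3.7, -0.9, -14.3]
gripper_width: 0.405
```

```bash
python3 -m inch '0 0 0 0 0 0 1;0 0 0 0 0 0 1;0 0 0 0 0 0 1'
```

```text
time: 17.48
tool_pos: [0.5374, 0.0838, 0.1983]
tool_rot: [-0.0, 0.665, 0.747, -0.001]
contact_force: [2.1, -0.8, -15.1]
gripper_width: 0.401
```

Creeping slightly, at about 13.5 N of pull. Easing back a touch and holding.

```bash
python3 -m inch '0 0 .0004 0 0 0 1;0 0 0 0 0 0 1;0 0 0 0 0 0 1'
python3 -m inch '0 0 0 0 0 0 1;0 0 0 0 0 0 1;0 0 0 0 0 0 1'
```

```text
time: 17.73
tool_pos: [0.5374, 0.0839, 0.1983]
tool_rot: [-0.0, 0.665, 0.747, -0.0]
contact_force: [1.7, -0.5, -15.5]
gripper_width: 0.408
time: 17.98
tool_pos: [0.5375, 0.0839, 0.1984]
tool_rot: [-0.0, 0.665, 0.747, -0.0]
contact_force: [1.6, -2.1, -15.8]
gripper_width: 0.409
```

```bash
python3 -m inch '0 0 .0008 0 0 0 1;0 0 0 0 0 0 1;0 0 0 0 0 0 1'
python3 -m inch '0 0 0 0 0 0 1;0 0 0 0 0 0 1;0 0 0 0 0 0 1'
```

```text
time: 18.23
tool_pos: [0.5376, 0.0839, 0.1981]
tool_rot: [-0.0, 0.665, 0.747, -0.0]
contact_force: [-0.8, -1.7, -13.4]
gripper_width: 0.405
time: 18.48
tool_pos: [0.5377, 0.0839, 0.1981]
tool_rot: [-0.0, 0.665, 0.747, -0.0]
contact_force: [-1.3, -1.6, -12.8]
gripper_width: 0.407
```

Steady at about 12 N. Holding for more than a second.

```bash
python3 -m inch '0 0 0 0 0 0 1;0 0 0 0 0 0 1;0 0 0 0 0 0 1;0 0 0 0 0 0 1'
python3 -m inch '0 0 0 0 0 0 1;0 0 0 0 0 0 1;0 0 0 0 0 0 1;0 0 0 0 0 0 1'
python3 -m inch '0 0 0 0 0 0 1;0 0 0 0 0 0 1;0 0 0 0 0 0 1;0 0 0 0 0 0 1'
python3 -m inch '0 0 0 0 0 0 1;0 0 0 0 0 0 1;0 0 0 0 0 0 1;0 0 0 0 0 0 1'
```

```text
time: 18.82
tool_pos: [0.5378, 0.0839, 0.198]
tool_rot: [-0.0, 0.665, 0.747, -0.0]
contact_force: [-1.8, -1.0, -13.2]
gripper_width: 0.406
time: 19.15
tool_pos: [0.5378, 0.0839, 0.198]
tool_rot: [-0.0, 0.665, 0.747, 0.0]
contact_force: [-1.1, -0.4, -12.5]
gripper_width: 0.407
time: 19.48
tool_pos: [0.5378, 0.0839, 0.198]
tool_rot: [0.0, 0.665, 0.747, 0.0]
contact_force: [-1.8, -1.3, -11.5]
gripper_width: 0.406
time: 19.82
tool_pos: [0.5378, 0.0839, 0.198]
tool_rot: [0.0, 0.665, 0.747, 0.0]
contact_force: [-1.6, -1.0, -11.5]
gripper_width: 0.406
```

The reading stayed between -11.5 and -15.8 N for 2.5 s, so about 10 to 14 N of pull, with no step. Lowering the tap back to its seat.

```bash
python3 -m inch '0 0 .0015 0 0 0 1;0 0 .0015 0 0 0 1;0 0 .0015 0 0 0 1;0 0 .001 0 0 0 1;0 0 0 0 0 0 1;0 0 0 0 0 0 1'
python3 -m inch '0 0 .001 0 0 0 1;0 0 0 0 0 0 1;0 0 0 0 0 0 1'
```

```text
time: 20.32
tool_pos: [0.5388, 0.084, 0.1938]
tool_rot: [0.001, 0.665, 0.747, 0.001]
contact_force: [0.4, 0.8, -1.5]
gripper_width: 0.407
time: 20.57
tool_pos: [0.5379, 0.0839, 0.1915]
tool_rot: [0.0, 0.665, 0.747, 0.0]
contact_force: [0.1, 0.1, -1.0]
gripper_width: 0.408
```

```bash
python3 -m inch '0 0 .0007 0 0 0 1;0 0 0 0 0 0 1;0 0 0 0 0 0 1'
python3 -m inch '0 0 0 0 0 0 .25;0 0 0 0 0 0 .25;0 0 0 0 0 0 .25;0 0 0 0 0 0 .25;0 0 0 0 0 0 .25;0 0 0 0 0 0 .25'
python3 - <<'E'
from look import *
look("g",None,(255,130,75,85,7)); im=cv2.imread("pics/g_scene.png"); cv2.imwrite("pics/g2.png",cv2.convertScaleAbs(im,alpha=1.8,beta=20))
E
```

```text
time: 20.82
tool_pos: [0.5378, 0.0839, 0.1906]
tool_rot: [-0.0, 0.665, 0.747, -0.0]
contact_force: [-1.0, 0.3, -2.4]
gripper_width: 0.403
time: 21.32
tool_pos: [0.5378, 0.0839, 0.1908]
tool_rot: [0.0, 0.665, 0.747, 0.0]
contact_force: [-0.2, 0.8, -0.5]
gripper_width: 0.75
```

View pics/g2.png

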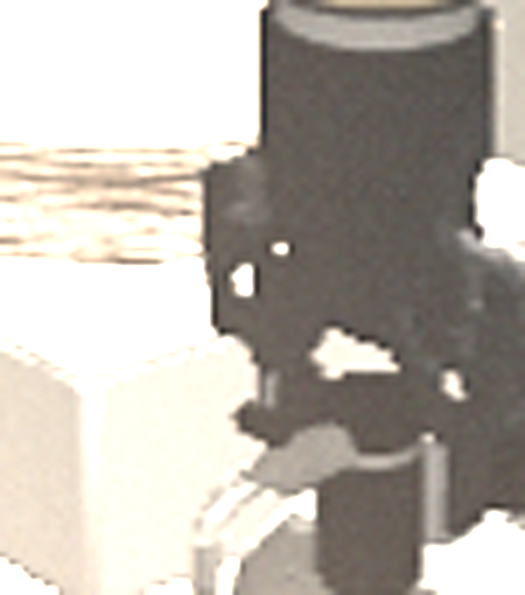

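Released: the fingers stand off the coupling on both sides. Retreating straight up.

```bash
python3 -m inch '0 0 -.005 0 0 0 .25;0 0 -.01 0 0 0 .25;0 0 -.015 0 0 0 .25;0 0 -.02 0 0 0 .25'
python3 -m inch '0 0 -.03 0 0 0 .25;0 0 -.03 0 0 0 .25;0 0 -.03 0 0 0 .25;0 0 -.03 0 0 0 .25;0 -.02 0 0 0 0 .25;0 -.035 0 0 0 0 .25;0 -.035 0 0 0 0 .25;0 -.03 0 0 0 0 .25;0 0 0 0 0 0 .25'
python3 - <<'E'
from look import *
look("k",(245,190,100,130,5),(255,130,125,145,4)); print(state()['contact_force'],state()['tool_pos'])
E
```

```text
time: 21.7
tool_pos: [0.5371, 0.0839, 0.2407]
tool_rot: [-0.001, 0.665, 0.747, -0.001]
contact_force: [0.6, -0.5, -0.1]
gripper_width: 0.751
time: 22.45
tool_pos: [0.4154, 0.07, 0.3629]
tool_rot: [0.001, 0.665, 0.747, 0.001]
contact_force: [0.9, -0.3, 0.4]
gripper_width: 0.749
[-0.04735289 -0.83669549  0.62757348] [0.41828114 0.07008158 0.36231955]
```

View pics/k_scene.png

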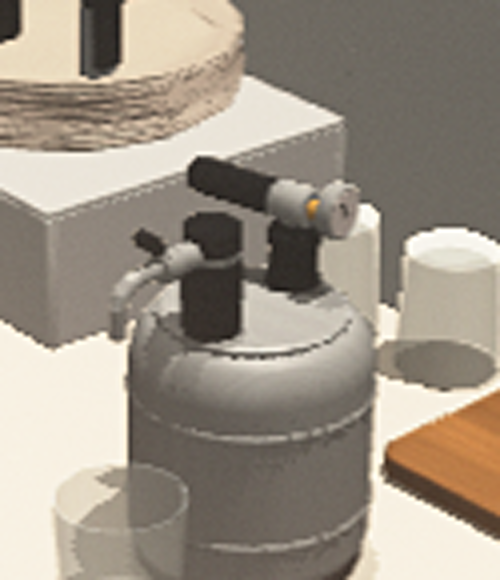

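View pics/k_top.png

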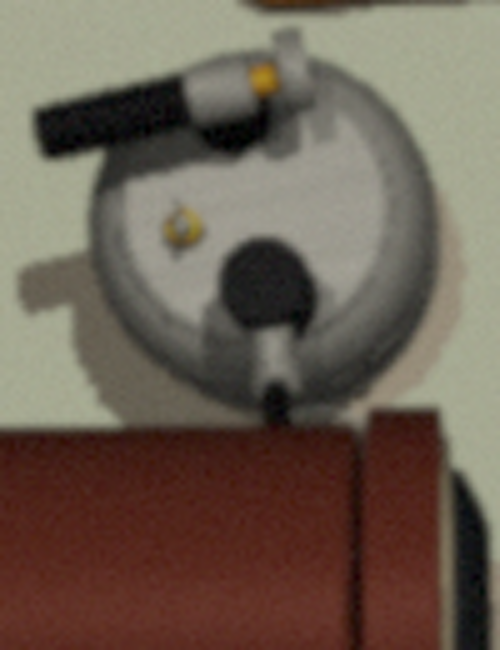

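```bash
python3 - <<'E'
from h import *
print("spout",onz("scene",255+118/4-1.5,130+337/4,.1905), "tap top (top cam)",onz("top",245+264/5,190+281/5,.238))
print("glass rim",onz("scene",255+121/4-1.5,130+498/4,.092)); job_done()
E
```

```text
spout [0.46778905 0.08138124 0.1905    ] tap top (top cam) [0.53655841 0.08291363 0.238     ]
glass rim [0.46223195 0.07275392 0.092     ]
the job is handed in; nothing more can be done
```

The tap is fitted and locked on the free post with its spout over the glass. I've handed the job in, and no verdict was reported.

- **Fit:** I lowered the tap onto the post and it snapped in at about 10 N. I then pushed it home to about 20 N. Contact came at the expected height (0.190 m), and the sink of about 1.2 mm up to 17 N matches the bush stiffness.
- **Lock test:** After about 6.4 mm of slack the balls caught. I pulled up with about 10–14 N for roughly 2.5 s. It crept up to about 14 N, so I eased it back to about 11–12 N; it stayed under 17 N and held.
- **Release:** I lowered the tap to its seat, opened the gripper and backed straight up. The wrist force is now about zero.
- **Last check:** The pictures show the tap upright on the post. Its axis measures about (0.537, 0.083) m, within 1–2 mm of the post. The spout is about 10 mm from the glass axis (limit 30 mm), and the glass has not moved.

**What disagreed or went unchecked:**
- **Cameras:** The two disagreed by up to about 8–10 mm in absolute position. I put a steady 1.5-pixel offset in the scene view down to calibration and worked from relative measurements.
- **Tool rise in the pull:** The tool rose about 1.3–1.7 mm during the pull, more than the 0.8–0.9 mm expected from the post alone. That suggests some give or slip in the grip.
- **Spout in the top view:** The arm hid the spout tip there, so its final position rests on the scene camera and the geometry.
- **Shaker and jigger:** I did not measure them again at the end, but the arm kept well clear of both.

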